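Strip a spot-lamp head into its service tray

TASK

Take the spot-lamp head apart and put its parts into the service tray: the reflector, the driver module and the heat sink each upright in the nest whose pocket has its shape and size. Lay the lamp's long mounting strap on last, right way up across the two saddles at the ends of the tray, so that it bars the three parts in. Leave the glue bottle and the cutters where they are.

Things in the scene. Friction and masses are not known exactly. Their poses are not given: they have to be found in the camera images.
- reflector: Lamp reflector, topmost part of the lamp head: a bright hollow aluminium cup, open at the top, 32 mm high, 36 mm across over its upper 14 mm, narrowing below to a foot 22 mm across. Origin at the centre of its underside, z up. Its foot stands loosely in a round socket (26 mm wide, 3 mm deep) in the top of the module. 30 g.
- module: LED driver module, second part of the lamp head: a black plastic block 56 x 36 x 24 mm (x long, y short) with a yellow chip in a round socket in its top, two screws and two white terminals. Origin at the centre of its underside, z up. It stands flat on the heat sink, not fastened, turned up to 0.4 rad from the strap. 60 g.
- heatsink: Heat sink, third part of the lamp head: a round aluminium body with radial fins, 56 mm across, 30 mm high. Origin at the centre of its underside, z up. It stands flat on the middle of the strap, not fastened. 150 g.
- strap: Mounting strap, lowest part of the lamp head, lying on the bench: a slotted steel channel 264 x 34 x 8 mm (x long, y across) with its two 8 mm side lips pointing down. Origin at the centre of its underside, z up. Grip it across its middle. 160 g.
- tray: Fixed black service tray, 262 x 98 mm (x long, y across); origin at the centre of its underside, on the bench. Three nests stand in it side by side, 78 mm apart along x, in any order. At each end, 124 mm from the centre, is a saddle: top 46 mm above the bench, between two ears 50 mm apart that spread upward to 57 mm high. The strap rests on both, a few mm above the parts in the nests.
- nest_reflector: A fixed grey nest block, 77 x 86 x 15 mm, in the tray (x along the tray, y across it); origin at the centre of its underside, 4 mm above the bench; its top is 15 mm and its pocket's floor 6 mm above its origin. Its pocket is round, 46 mm across: the nest of the reflector.
- nest_module: A fixed grey nest block, 77 x 86 x 15 mm, in the tray (x along the tray, y across it); origin at the centre of its underside, 4 mm above the bench; its top is 15 mm and its pocket's floor 6 mm above its origin. Its pocket is a rectangle, 66 mm along x and 46 mm along y: the nest of the driver module, which fits either way round.
- nest_heatsink: A fixed grey nest block, 77 x 86 x 15 mm, in the tray (x along the tray, y across it); origin at the centre of its underside, 4 mm above the bench; its top is 15 mm and its pocket's floor 6 mm above its origin. Its pocket is round, 66 mm across: the nest of the heat sink.
- glue_bottle: Bystander: small white glue bottle with a blue cap, standing, 22 x 34 x 72 mm; origin at the centre of its underside.
- cutters: Bystander: cutters with red handles lying on the bench, 63 x 135 x 13 mm; origin at the centre of the underside.
There are look-alikes about, which are no part of the job. Leave any brown or pink look-alike of the reflector alone.

How it is judged (in metres and radians):
At the end, for the whole second after the job is handed in: Reflector, module and heat sink each stand upright (within 0.12 rad) on the floor of the pocket of their own nest, within 10 mm of its centre; the strap lies level, right way up, on both saddles, centred within 13 mm and in line with the tray within 0.12 rad; all are released and at rest (horizontal distance between reflector and nest_reflector below 0.01 m and z of reflector in the frame of nest_reflector between 0.002 and 0.01 m and angle between each of reflector, module, heatsink's own z axis and vertical below 0.12 rad and horizontal distance between module and nest_module below 0.01 m and z of module in the frame of nest_module between 0.002 and 0.01 m and horizontal distance between heatsink and nest_heatsink below 0.01 m and z of heatsink in the frame of nest_heatsink between 0.002 and 0.01 m and horizontal distance between strap and tray below 0.013 m and z of strap in the frame of tray between 0.043 and 0.05 m and angle between strap's own z axis and vertical below 0.06 rad and angle between the x axis of strap and the x axis of tray, either way round below 0.12 rad and linear speed of each of reflector, module, heatsink, strap below 0.02 m/s); the robot touches nothing.
It fails at once if the glue bottle pushed more than 30 mm (distance of glue_bottle from where it was at the start of the episode above 0.03 m).
It fails at once if the cutters pushed more than 30 mm (distance of cutters from where it was at the start of the episode above 0.03 m).
It also fails if it takes over 112 s, if anything falls off the work surface, if the arm or the gripper's body presses on something with over 40 N, if the wrist force passes 120 N, or if a joint passes its speed limit or range.

ROBOT

A 6-joint arm with a two-finger parallel gripper is mounted at the origin on the work surface; the furniture and walls round the work are solid. World frame = base frame: x ahead of the robot, y to its left, z up, the work surface at z = 0. Lengths are in m, angles in degrees, forces in N, time in s.
With the tool pointing down it reaches from about 0.25 to 0.725 m from the base axis. Payload 9.7 kg.
Tool frame: the origin (TCP) lies at the very end of the fingers, on their centre line; the grasp point (between the pads) lies 19 mm behind it; z points along the fingers, y is the line along which they close (so a half turn about z gives the same grasp; the last joint's range is limited). The gripper opens to 85 mm and grips with 20 to 120 N. Pads are 22 mm wide; open, the fingers measure 114 mm over their backs; the gripper's body (76 mm by 85 mm) begins 54 mm behind the grasp point. The pads swing forward as they close: fully open they stand 13 mm farther back than shut.
Start: joints at [-74.313, 4.979, 10.078, 95.1, 0, 90], TCP at [0.149, -0.53, 0.231] pointing down, gripper open.
Joint ranges: [-179.16, 179.16], [-48.56, 103.87], [-65.8, 70.77], [-126.05, 130.52], [-82.76, 87.17], [-180, 180]. Speed limits (degrees/s): [127.2, 127.2, 147.25, 180, 180, 180].

INTERFACE

Orientations are given as [roll, pitch, yaw] about the fixed x, y, z axes, in that order (R = Rz(yaw) Ry(pitch) Rx(roll)).
In Python, from workcell import bot gives the robot as it stands.
- The arm moves only by the tool step_arm, never from a script. Its argument "targets" is a list of rows, each a list of 3 entries, a list of its own where there are three numbers: the opening, from 0 (shut) to 1 (fully open), then the shift along the world's x, y, z in mm, then the turn, a rotation vector about the world's x, y, z in rad. In form: [[grip, [tx, ty, tz], [wx, wy, wz]], ...]. A call has 1 to 8 rows; each row is the pose to reach, as a shift and turn from the pose commanded when the call began; what a row does not reach only later rows make up. A row lasts 1/10 s, in which the tool goes at most 50 mm and 8.59 degrees, less where a joint would pass 70% of its speed; a pose out of reach is approached as far as the arm can. A call with a gripper value outside its range is refused whole. The fingers move at their own pace and stop on an object; "force" is the grip in N (left out, the last holds). Time passes only in rows, so rows that repeat a pose let the fingers close. It gives the time, the measured TCP pose, the force, the opening and the grip force at its end, in the units of the state.
- bot.get_obs(): the state, without advancing time (a new reading comes with each control period).
- bot.camera(name): name is "scene" or "side" or "wrist"; returns (picture, depth): 480x640x3 uint8, red, green, blue; 480x640 float32, m along the optical axis (not along the pixel's ray), 0 where there is no reading.
- bot.camera_params(name): a dict with "K" (3x3 intrinsics, pixels), "R" (3x3) and "t" (3): a world point X has camera coordinates R X + t. Camera axes: x right, y down, z forward; pixel columns grow to the right and rows downward; lengths in m; the calibration is good to about 2 mm. The wrist camera is an equidistant fisheye: a pixel r from the principal point sees the ray r / f radians off the axis. A picture is of the moment at which its call begins: read the wrist's pose just before it. camera_params takes no time and is no camera call; for the wrist camera it gives the pose at the moment of the call.
- bot.job_done(): hands the job in; it is judged then, once.
The state is a dict: "time": time; "q": joint angles; "qd": joint speeds; "joint_efforts": joint torques, N m; "ee_pos": TCP position; "tcp_rot": TCP orientation; "wrist_force": force on the tool from outside, world axes, zero at the start; "torque": the same for the moment, N m; "opening": finger opening in m; "grasp_force": force on a finger pad.
Only numpy, scipy, OpenCV 4.12 (cv2) and the standard library are available. Lean on these libraries where they do the work, as an engineer would, in place of code of your own. Each camera call takes 0.05 s, during which the arm holds its last target. There are 200 camera calls.

## Working session

There is one attempt and no reset: what is moved stays moved. The work goes in short steps, Python scripts to look and compute and a tool call to move; the robot and the scene stay as the last step left them, time stands still between calls to the robot, and variables do not carry over. Pictures are saved under pics/ and viewed, at most 14 in all, crops included, and the job is handed in when it is done.

Besides the shell and the picture viewer there is one more tool, called after "Call:" by a JSON object that holds its "fn" and its "kwargs". step_arm: Moves the arm, as the interface text tells. Its arguments: {"type":"object","properties":{"targets":{"type":"array","items":{"type":"array"}},"force":{"type":"number"}},"required":["targets"]}

```bash
ls; mkdir -p pics; python3 - <<'E'
from workcell import bot
import cv2, numpy as np
o=bot.get_obs(); print({k:np.round(v,3) for k,v in o.items()})
ims=[]
for n in ("scene","side"):
    p,d=bot.camera(n); c=bot.camera_params(n)
    np.savez(f"{n}0.npz",p=p,d=d,**c); print(n,np.round(c["K"],1).tolist(),(-c["R"].T@c["t"]).round(3),c["R"][2].round(2))
    cv2.imwrite(f"pics/{n}0.png",p[...,::-1])
E
```

```text
pics
{'time': np.float64(0.0), 'q': array([-74.313,   5.011,  10.034,  95.097,   0.   ,  89.998]), 'qd': array([-0.067, -0.036, -0.008,  0.172,  0.006,  0.018]), 'joint_efforts': array([-0.0000e+00, -5.2039e+01,  4.6480e+01,  1.7000e-02,  0.0000e+00,
        0.0000e+00]), 'ee_pos': array([ 0.149, -0.529,  0.231]), 'tcp_rot': array([-179.925,   -0.   ,   15.689]), 'wrist_force': array([-0.101, -0.54 , -0.101]), 'torque': array([ 0.022, -0.01 , -0.006]), 'grasp_force': np.float64(0.0), 'opening': np.float64(0.086)}
scene [[455.7, 0.0, 314.8], [0.0, 455.7, 234.0], [0.0, 0.0, 1.0]] [ 0.165 -0.548  0.866] [ 0.4   0.54 -0.74]
side [[498.7, 0.0, 330.6], [0.0, 498.7, 236.0], [0.0, 0.0, 1.0]] [0.201 0.741 0.696] [ 0.41 -0.68 -0.6 ]
```

View pics/scene0.png

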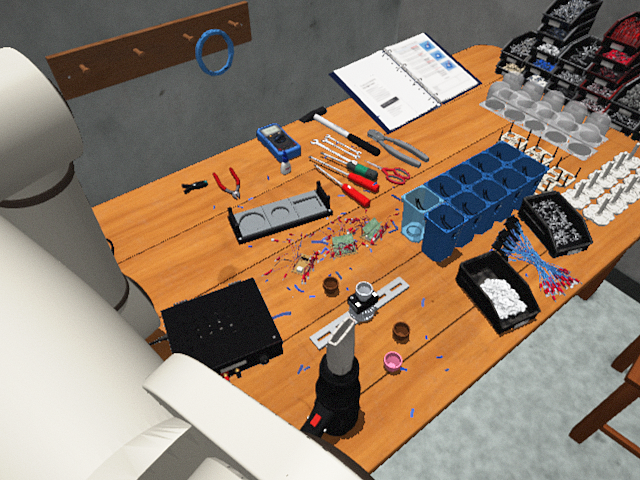

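View pics/side0.png

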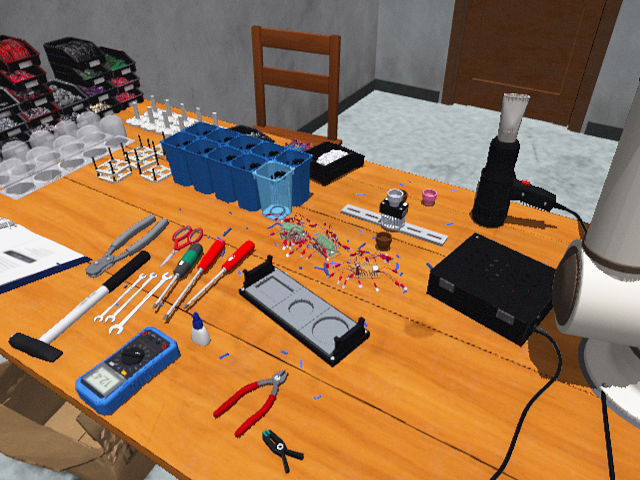

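The scene view shows the lamp head at (365,295) on its strap, the tray at (280,212), the glue bottle at (285,165) and the cutters at (229,182). A hot-air gun stands at (340,390), near the strap. Brown cups are at (330,285) and (401,330), and a pink one is at (393,360). The reflector is the bright cup on top of the module, at scene (364,290) and side (396,198). I'll confirm it in a crop.

```bash
cat > h.py <<'E'
import numpy as np, cv2
def load(n):
    return dict(np.load(n+".npz"))
def ray(c,u,v):
    r=c["R"].T@np.linalg.inv(c["K"])@np.array([u,v,1.]); return -c["R"].T@c["t"], r
def plane(c,u,v,z):
    o,r=ray(c,u,v); return o+r*(z-o[2])/r[2]
def cloud(c):
    v,u=np.mgrid[:480,:640]; d=c["d"]; K=c["K"]
    P=np.stack([(u-K[0,2])/K[0,0]*d,(v-K[1,2])/K[1,1]*d,d],-1)
    return (P-c["t"])@c["R"]
E
python3 - <<'E'
from h import *
S=load("scene0");T=load("side0")
a=cv2.resize(S["p"][255:375,300:440],None,fx=2.8,fy=2.8,interpolation=2)
b=cv2.resize(T["p"][170:260,330:460],None,fx=3,fy=3,interpolation=2)
c=cv2.resize(T["p"][250:370,230:380],None,fx=2.6,fy=2.6,interpolation=2)
d=cv2.resize(S["p"][150:250,210:345],None,fx=2.9,fy=2.6,interpolation=2)
M=np.zeros((600,800,3),np.uint8)
for im,y,x in((a,0,0),(b,0,400),(c,285,400),(d,338,0)):
    h=min(im.shape[0],600-y);w=min(im.shape[1],800-x);M[y:y+h,x:x+w]=im[:h,:w]
cv2.imwrite("pics/crop0.png",M[...,::-1])
for c,pts in((S,dict(strapL=(313,340),strapR=(407,282),refl=(364,290),tray=(282,212),gun=(342,335),brown1=(330,285),brown2=(401,330),glue=(285,165),cut=(229,182))),):
    P=cloud(c)
    for k,(u,v) in pts.items(): print(k,P[v,u].round(3))
P=cloud(T)
for k,(u,v) in dict(strapL=(345,208),strapR=(443,238),refl=(396,198),n1=(270,283),n2=(300,307),n3=(328,325),gun=(515,100),guntip=(515,120)).items(): print(k,P[v,u].round(3))
E
```

```text
strapL [ 0.446 -0.155  0.007]
strapR [ 0.715 -0.164  0.001]
refl [ 0.584 -0.154  0.068]
tray [0.607 0.198 0.011]
gun [ 0.383 -0.312  0.312]
brown1 [ 0.563 -0.065  0.007]
brown2 [ 0.609 -0.251  0.01 ]
glue [0.71  0.333 0.033]
cut [0.558 0.398 0.003]
strapL [ 0.703 -0.161  0.005]
strapR [ 0.449 -0.167  0.007]
refl [ 0.565 -0.148  0.088]
n1 [0.694 0.162 0.011]
n2 [0.604 0.186 0.01 ]
n3 [0.534 0.199 0.011]
gun [ 0.386 -0.299  0.302]
guntip [ 0.376 -0.291  0.264]
```

View pics/crop0.png

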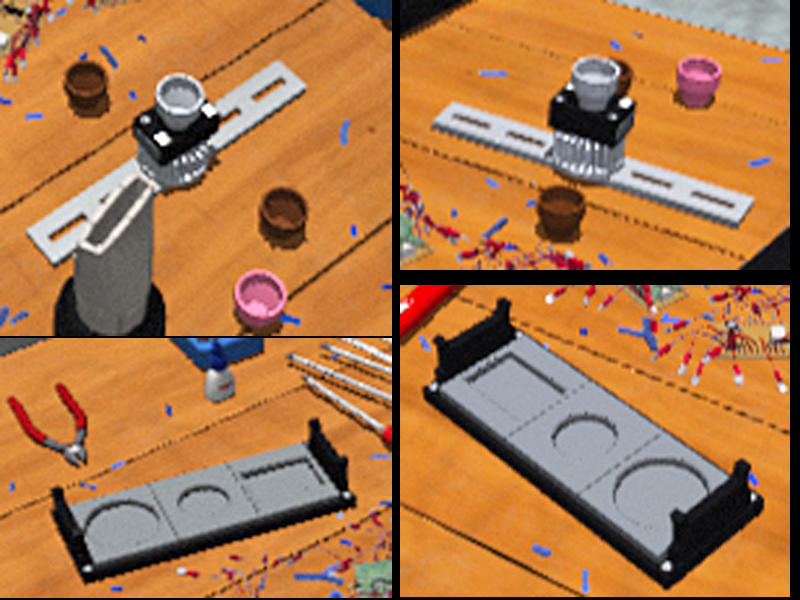

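The crop confirms the target. The bright silver cup on the black module, at scene (364,290), is the reflector. The brown and pink cups on the bench are look-alikes. Along the tray from low x the nests run heat sink, reflector, module. Next I'll measure them.

```bash
cat > meas.py <<'E'
from h import *
def circ(q):
    A=np.c_[2*q,np.ones(len(q))]; s=np.linalg.lstsq(A,(q**2).sum(1),rcond=None)[0]
    return s[:2],np.sqrt(s[2]+s[0]**2+s[1]**2)
def rect(q): 
    (c,(w,h),a)=cv2.minAreaRect(q.astype(np.float32)*1000)
    if w<h: w,h,a=h,w,a+90
    return np.round(c,1),round(w,1),round(h,1),round((a+90)%180-90,1)
def sel(c,lo,hi,z0,z1,rgb=None):
    P=cloud(c); m=(c["d"]>0)&(P[...,0]>lo[0])&(P[...,0]<hi[0])&(P[...,1]>lo[1])&(P[...,1]<hi[1])&(P[...,2]>z0)&(P[...,2]<z1)
    if rgb is not None: m&=rgb(c["p"].astype(int))
    return P[m],c["p"][m]
E
python3 - <<'E'
from meas import *
gray=lambda p:(p.max(-1)-p.min(-1)<30)&(p.max(-1)>90)
dark=lambda p:(p.max(-1)<70)
for n in("scene0","side0"):
    c=load(n); print(n)
    q,_=sel(c,(.5,-.22),(.66,-.09),.086,.1); print("refl rim",len(q),rect(q[:,:2]) if len(q) else 0, np.percentile(q[:,2],[5,50,95]) if len(q) else 0)
    q,_=sel(c,(.5,-.22),(.66,-.09),.057,.068); print("mod top",len(q),rect(q[:,:2]),np.median(q[:,2]))
    q,_=sel(c,(.5,-.22),(.66,-.09),.012,.036); print("hs",len(q),rect(q[:,:2]))
    q,_=sel(c,(.42,-.23),(.74,-.09),.003,.012,gray); print("strap",len(q),rect(q[:,:2]),np.median(q[:,2]))
    q,_=sel(c,(.42,.08),(.80,.28),.012,.025,gray); print("nests",len(q),rect(q[:,:2]),np.median(q[:,2]))
    q,_=sel(c,(.42,.08),(.80,.28),.048,.06); print("ears",len(q),rect(q[:,:2]))
    q,_=sel(c,(.3,-.45),(.48,-.2),.03,.35); print("gun",rect(q[:,:2]),q[:,2].max())
    q,_=sel(c,(.64,.28),(.78,.4),.02,.09,lambda p:p.min(-1)>90); print("glue",len(q),q.mean(0))
    p=c["p"].astype(int); m=(p.min(-1)>90)&(p.max(-1)-p.min(-1)<25)
E
```

```text
scene0
refl rim 99 (array([ 573.9, -160.7]), 35.1, 34.7, 57.7) [0.08699345 0.09073841 0.09375801]
mod top 266 (array([ 574.7, -160.4]), 58.1, 37.0, -3.0) 0.0629375825452298
hs 199 (array([ 579.6, -150.2]), 115.7, 80.1, -31.7)
strap 765 (array([ 574.5, -165.9]), 264.4, 43.4, 0.5) 0.009004800522587526
nests 1555 (array([633.4, 192.8]), 336.5, 151.7, 3.6) 0.01942078399501977
ears 96 (array([596.7, 193.4]), 256.2, 74.4, -13.2)
gun (array([ 364.4, -319.9]), 104.4, 80.0, 32.5) 0.313861596733197
glue 53 [0.71327431 0.33759804 0.03119225]
side0
refl rim 67 (array([ 573.9, -159.7]), 36.8, 33.8, -78.7) [0.08642018 0.08875926 0.09183985]
mod top 182 (array([ 573.6, -160.5]), 57.1, 39.4, -1.4) 0.06079181122553852
hs 226 (array([ 558.1, -127.6]), 68.8, 55.0, -63.2)
strap 802 (array([ 575. , -156.1]), 265.5, 49.5, 0.6) 0.006852273524429636
nests 2538 (array([632.8, 175.8]), 336.1, 192.2, 2.3) 0.018191967997577285
ears 130 (array([587.5, 155.1]), 259.5, 151.1, -13.1)
gun (array([ 359.2, -297.5]), 133.7, 64.2, 12.2) 0.3111867631834137
glue 155 [0.71258863 0.3491616  0.02964526]
```

```bash
cat > tray.py <<'E'
from meas import *
import sys
gray=lambda p:(p.max(-1)-p.min(-1)<30)&(p.max(-1)>80)
a=np.radians(-13.2); R=np.array([[np.cos(a),np.sin(a)],[-np.sin(a),np.cos(a)]]); c0=np.array([.5967,.185])
for n in("scene0","side0"):
    c=load(n)
    q,_=sel(c,(.42,.05),(.80,.32),.008,.023,gray); l=(q[:,:2]-c0)@R.T
    m=(abs(l[:,0])<.13)&(abs(l[:,1])<.058); q=q[m];l=l[m]
    print(n,"nest rect",rect(q[:,:2]),len(q))
    q,_=sel(c,(.42,.05),(.80,.32),.038,.065,lambda p:p.max(-1)<90); l=(q[:,:2]-c0)@R.T
    m=(abs(l[:,0])<.14)&(abs(l[:,1])<.05); print("ears",rect(q[m][:,:2]),np.percentile(l[m][:,1],[0,100]))
    # pocket contours on the nest-top plane
    zc=c["t"]; h=cv2.cvtColor(c["p"],cv2.COLOR_RGB2GRAY)
    # rectify top plane z=.019 at 0.5mm
    def px(l,z): 
        w=l@R+c0; X=np.c_[w,np.full(len(w),z)]@c["R"].T+c["t"]; X=X@c["K"].T; return X[:,:2]/X[:,2:]
    L=np.array([[-.13,.055],[.13,.055],[.13,-.055],[-.13,-.055]])
    H=cv2.getPerspectiveTransform(px(L,.019).astype(np.float32),np.float32([[0,0],[780,0],[780,330],[0,330]]))
    cv2.imwrite(f"pics/rect_{n}.png",cv2.warpPerspective(c["p"],H,(780,330),flags=cv2.INTER_CUBIC)[...,::-1])
E
python3 tray.py; python3 -c "
import cv2,numpy as np
a=[cv2.imread(f'pics/rect_{n}.png')[15:315] for n in('scene0','side0')]
cv2.imwrite('pics/rect.png',np.vstack(a))"
```

```text
scene0 nest rect (array([597.8, 193.5]), 254.6, 92.0, -13.6) 1914
ears (array([596.3, 190.6]), 257.2, 68.8, -13.1) [-0.02892941  0.03987004]
side0 nest rect (array([598.7, 191.4]), 256.7, 95.1, -13.0) 3688
ears (array([596.6, 194.1]), 259.5, 71.0, -13.1) [-0.02681671  0.04451739]
```

View pics/rect.png

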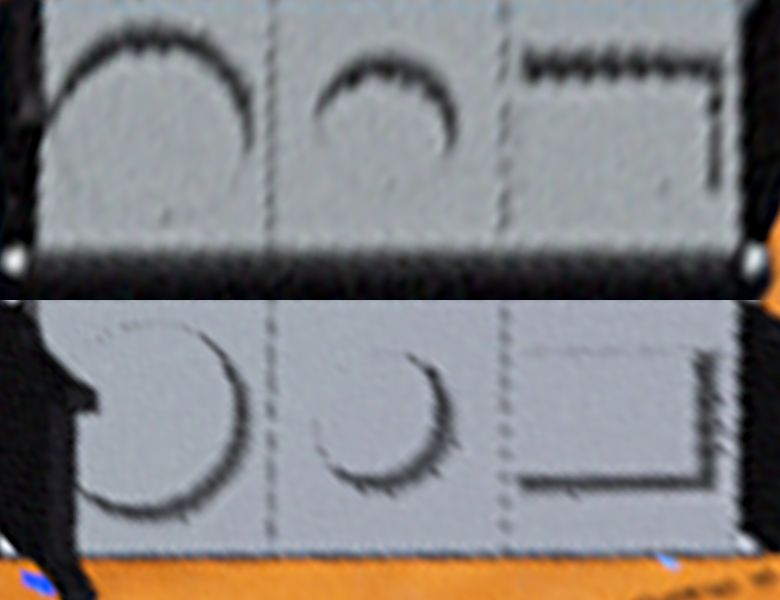

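The rectified tray (3 px per mm) has seams at columns 270 and 504. All the pocket edges agree on a tray centre of about (598,194.5) mm and a yaw of -13.2°. That puts the heat-sink nest at (522,212) and the module nest at (674,177). The lamp stands at (574,-160.3) with yaw near -2°. I'll go over the gun, then to above the lamp.

Call:
{"fn": "step_arm", "kwargs": {"targets": [[1,[0,0,50],[0,0,0]],[1,[0,0,100],[0,0,0]],[1,[0,0,150],[0,0,0]],[1,[0,0,180],[0,0,0]],[1,[40,35,180],[0,0,0]],[1,[80,70,180],[0,0,-0.1]],[1,[120,105,180],[0,0,-0.2]],[1,[160,140,180],[0,0,-0.309]]], "force": 40}}

```text
time: 0.9
ee_pos: [0.3003, -0.3965, 0.411]
tcp_rot: [-180.0, 0.0, -2.3]
wrist_force: [0.8, -0.5, 0.1]
opening: 0.0856
grasp_force: 0.0
```

Call:
{"fn": "step_arm", "kwargs": {"targets": [[1,[40,35,0],[0,0,0]],[1,[80,70,0],[0,0,0]],[1,[120,105,0],[0,0,0]],[1,[160,140,0],[0,0,0]],[1,[200,175,0],[0,0,0]],[1,[240,210,-50],[0,0,0]],[1,[265,230,-100],[0,0,0]],[1,[265,230,-150],[0,0,0]]]}}

```text
time: 1.7
ee_pos: [0.5572, -0.1734, 0.2952]
tcp_rot: [180.0, -0.1, -1.9]
wrist_force: [0.8, -0.4, -0.1]
opening: 0.0857
grasp_force: 0.0
```

Call:
{"fn": "step_arm", "kwargs": {"targets": [[1,[0,0,-50],[0,0,0]],[1,[0,0,-100],[0,0,0]],[1,[0,0,-120],[0,0,0]],[1,[0,0,-120],[0,0,0]],[1,[0,0,-120],[0,0,0]]]}}

```text
time: 2.2
ee_pos: [0.5551, -0.1755, 0.1774]
tcp_rot: [180.0, -0.0, -2.0]
wrist_force: [-0.1, 0.3, 0.3]
opening: 0.0854
grasp_force: 0.0
```

Call:
{"fn": "step_arm", "kwargs": {"targets": [[1,[19,15,-20],[0,0,0]],[1,[19,15,-50],[0,0,0]],[1,[19,15,-80],[0,0,0]],[1,[19,15,-109],[0,0,0]],[1,[19,15,-109],[0,0,0]],[1,[19,15,-109],[0,0,0]]]}}

```text
time: 2.8
ee_pos: [0.5749, -0.1608, 0.0698]
tcp_rot: [180.0, -0.1, -2.0]
wrist_force: [-0.7, -0.5, 0.2]
opening: 0.0852
grasp_force: 0.0
```

Call:
{"fn": "step_arm", "kwargs": {"targets": [[0,[0,0,0],[0,0,0]],[0,[0,0,0],[0,0,0]],[0,[0,0,0],[0,0,0]],[0,[0,0,0],[0,0,0]],[0,[0,0,0],[0,0,0]],[0,[0,0,0],[0,0,0]],[0,[0,0,0],[0,0,0]],[0,[0,0,0],[0,0,0]]], "force": 25}}

```text
time: 3.6
ee_pos: [0.5745, -0.1606, 0.0687]
tcp_rot: [180.0, -0.1, -2.0]
wrist_force: [-1.1, -0.4, 6.0]
opening: 0.0341
grasp_force: 24.9
```

Call:
{"fn": "step_arm", "kwargs": {"targets": [[0,[0,0,2],[0,0,0]],[0,[0,0,10],[0,0,0]],[0,[0,0,30],[0,0,0]],[0,[0,0,60],[0,0,0]],[0,[0,0,60],[0,0,0]]]}}

```text
time: 4.1
ee_pos: [0.5756, -0.1609, 0.1322]
tcp_rot: [179.9, -0.3, -2.0]
wrist_force: [0.6, 0.4, 0.2]
opening: 0.0342
grasp_force: 25.0
```

```bash
cat > snap.py <<'E'
import sys; from workcell import bot; import numpy as np,cv2
for n in sys.argv[2:]:
    p,d=bot.camera(n); np.savez(f"{n}{sys.argv[1]}.npz",p=p,d=d,**bot.camera_params(n))
E
python3 snap.py 1 scene side; python3 - <<'E'
from meas import *
a=[cv2.resize(load(n)["p"][y:y+150,x:x+130],None,fx=3,fy=3,interpolation=2) for n,x,y in(("scene1",300,200),("side1",330,120))]
cv2.imwrite("pics/c1.png",np.hstack(a)[...,::-1])
for n in("scene1","side1"):
    c=load(n)
    q,_=sel(c,(.5,-.22),(.66,-.09),.057,.066); print("mod top",len(q),rect(q[:,:2]),np.median(q[:,2]))
E
```

```text
mod top 413 (array([ 574.5, -159.8]), 57.9, 37.8, -2.4) 0.062340929450533634
mod top 239 (array([ 573.9, -159.6]), 56.3, 40.8, -1.5) 0.0604837372043097
```

View pics/c1.png

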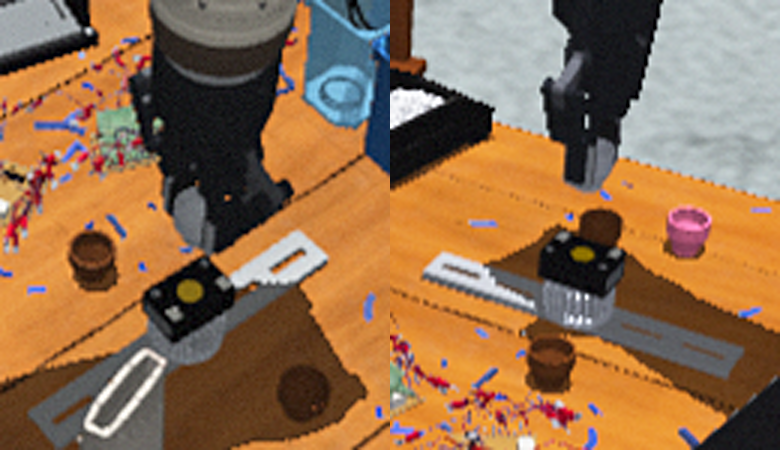

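The module is bare, its yellow chip showing at (190,290) in the left crop, so the reflector has been lifted. I'll check how it hangs using depth.

```bash
python3 - <<'E'
from meas import *
for n in("scene1","side1"):
    c=load(n)
    for z0 in np.arange(.105,.175,.006):
        q,p=sel(c,(.52,-.22),(.63,-.10),z0,z0+.006)
        if len(q): print(n,round(z0,3),len(q),q[:,:2].min(0).round(3),q[:,:2].max(0).round(3),p.mean(0).astype(int))
E
```

```text
scene1 0.117 2 [ 0.572 -0.168] [ 0.582 -0.15 ] [105 100  99]
scene1 0.123 12 [ 0.566 -0.167] [ 0.585 -0.152] [108 106 106]
scene1 0.129 23 [ 0.563 -0.17 ] [ 0.586 -0.148] [110 111 114]
scene1 0.135 45 [ 0.561 -0.188] [ 0.588 -0.136] [104 103 105]
scene1 0.141 51 [ 0.557 -0.19 ] [ 0.588 -0.135] [85 85 87]
scene1 0.147 62 [ 0.558 -0.191] [ 0.586 -0.137] [75 77 81]
scene1 0.153 66 [ 0.558 -0.19 ] [ 0.585 -0.131] [66 66 69]
scene1 0.159 37 [ 0.562 -0.191] [ 0.585 -0.13 ] [39 38 37]
scene1 0.165 34 [ 0.562 -0.191] [ 0.583 -0.135] [37 38 40]
scene1 0.171 33 [ 0.562 -0.19 ] [ 0.586 -0.122] [38 37 37]
side1 0.117 11 [ 0.565 -0.161] [ 0.579 -0.15 ] [159 122 100]
side1 0.123 5 [ 0.563 -0.163] [ 0.567 -0.15 ] [125 114 110]
side1 0.129 18 [ 0.561 -0.183] [ 0.587 -0.136] [135 112 102]
side1 0.135 34 [ 0.559 -0.181] [ 0.582 -0.13 ] [92 91 96]
side1 0.141 55 [ 0.558 -0.181] [ 0.582 -0.128] [76 78 85]
side1 0.147 67 [ 0.557 -0.184] [ 0.584 -0.128] [75 77 83]
side1 0.153 45 [ 0.562 -0.182] [ 0.587 -0.129] [42 40 43]
side1 0.159 40 [ 0.562 -0.182] [ 0.583 -0.129] [41 39 41]
side1 0.165 30 [ 0.564 -0.185] [ 0.577 -0.128] [34 35 38]
side1 0.171 26 [ 0.56  -0.207] [ 0.579 -0.115] [41 40 40]
```

Call:
{"fn": "step_arm", "kwargs": {"targets": [[0,[3,44,0],[0,0,-0.02]],[0,[6,88,0],[0,0,-0.05]],[0,[9,132,0],[0,0,-0.08]],[0,[12,176,0],[0,0,-0.11]],[0,[15,220,0],[0,0,-0.14]],[0,[18,264,0],[0,0,-0.17]],[0,[21,308,0],[0,0,-0.195]],[0,[22.5,340,0],[0,0,-0.195]]]}}

```text
time: 5.0
ee_pos: [0.5705, -0.0706, 0.1274]
tcp_rot: [-177.6, 0.1, -8.2]
wrist_force: [-0.4, 0.3, 0.2]
opening: 0.0336
grasp_force: 25.1
```

Call:
{"fn": "step_arm", "kwargs": {"targets": [[0,[0,0,0],[0,0,0]],[0,[0,0,0],[0,0,0]],[0,[0,0,0],[0,0,0]]]}}

```text
time: 5.3
ee_pos: [0.5711, -0.068, 0.1277]
tcp_rot: [-177.6, 0.1, -7.9]
wrist_force: [0.5, -0.0, -0.9]
opening: 0.0341
grasp_force: 25.1
```

```bash
python3 snap.py 2 scene; python3 - <<'E'
from workcell import bot; import numpy as np
o=bot.get_obs(); print({k:np.round(v,2).tolist() for k,v in o.items()})
import cv2; from h import *; cv2.imwrite("pics/s2.png",load("scene2")["p"][...,::-1])
E
```

```text
{'time': 5.35, 'q': [-7.98, 7.68, 1.53, 83.96, 2.44, 179.94], 'qd': [0.22, 0.07, 0.01, -0.01, -0.08, -0.03], 'joint_efforts': [-0.36, -55.77, 47.15, 0.03, 0.13, 0.0], 'ee_pos': [0.57, -0.07, 0.13], 'tcp_rot': [-177.56, 0.1, -7.92], 'wrist_force': [0.02, 0.72, 0.5], 'torque': [-0.04, 0.01, -0.02], 'grasp_force': 25.07, 'opening': 0.03}
```

View pics/s2.png

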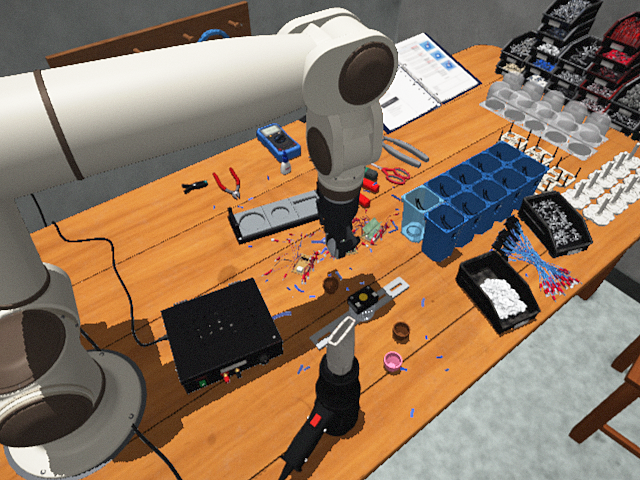

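Joint 6 has hit its 180° limit, because yaw = q1 + 180 − q6. I'll take the half turn, which gives the same grasp, starting by turning positive and taking out the tilt.

Call:
{"fn": "step_arm", "kwargs": {"targets": [[0,[0,0,10],[-0.042,0,0.08]],[0,[0,0,20],[-0.042,0,0.2]],[0,[0,0,20],[-0.042,0,0.2]]]}}

```text
time: 5.65
ee_pos: [0.5718, -0.0675, 0.1489]
tcp_rot: [-180.0, -0.1, 3.7]
wrist_force: [-1.2, -0.8, -0.2]
opening: 0.0343
grasp_force: 25.1
```

Call:
{"fn": "step_arm", "kwargs": {"targets": [[0,[0,30,0],[0,0,0.14]],[0,[0,60,0],[0,0,0.28]],[0,[0,90,0],[0,0,0.42]],[0,[0,120,0],[0,0,0.56]],[0,[0,150,0],[0,0,0.7]],[0,[5,180,0],[0,0,0.84]],[0,[10,210,0],[0,0,0.98]],[0,[15,240,0],[0,0,1.12]]]}}

```text
time: 6.45
ee_pos: [0.586, 0.1734, 0.1471]
tcp_rot: [-179.9, 0.0, 67.8]
wrist_force: [-0.7, 0.5, -0.1]
opening: 0.0342
grasp_force: 25.1
```

Call:
{"fn": "step_arm", "kwargs": {"targets": [[0,[0,0,0],[0,0,0.14]],[0,[0,0,0],[0,0,0.28]],[0,[0,0,0],[0,0,0.42]],[0,[0,0,0],[0,0,0.56]],[0,[0,0,0],[0,0,0.7]],[0,[0,0,0],[0,0,0.84]],[0,[0,0,0],[0,0,0.98]],[0,[0,0,0],[0,0,1.12]]]}}

```text
time: 7.25
ee_pos: [0.5859, 0.1722, 0.1469]
tcp_rot: [-179.9, -0.0, 132.0]
wrist_force: [-0.5, -0.6, -0.3]
opening: 0.0339
grasp_force: 25.1
```

Call:
{"fn": "step_arm", "kwargs": {"targets": [[0,[12,22,0],[0,0,0.14]],[0,[12,22,0],[0,0,0.28]],[0,[12,22,0],[0,0,0.42]],[0,[12,22,-20],[0,0,0.56]],[0,[12,22,-50],[0,0,0.607]],[0,[12,22,-80],[0,0,0.607]],[0,[12,22,-80],[0,0,0.607]],[0,[12,22,-80],[0,0,0.607]]]}}

```text
time: 8.05
ee_pos: [0.5977, 0.194, 0.0676]
tcp_rot: [-179.9, -0.0, 166.5]
wrist_force: [0.6, 0.8, -0.1]
opening: 0.0338
grasp_force: 25.2
```

Call:
{"fn": "step_arm", "kwargs": {"targets": [[0,[0,0,-20],[0,0,0]],[0,[0,0,-36],[0,0,0]],[0,[0,0,-42],[0,0,0]],[0,[0,0,-46],[0,0,0]],[0,[0,0,-46],[0,0,0]]]}}

```text
time: 8.55
ee_pos: [0.5981, 0.194, 0.0217]
tcp_rot: [-180.0, 0.0, 166.6]
wrist_force: [-0.3, -0.2, -0.0]
opening: 0.0339
grasp_force: 25.2
```

Call:
{"fn": "step_arm", "kwargs": {"targets": [[0,[0,0,-1],[0,0,0]],[0,[0,0,-1],[0,0,0]],[0.55,[0,0,-1],[0,0,0]],[0.8,[0,0,-1],[0,0,0]],[1,[0,0,0],[0,0,0]],[1,[0,0,40],[0,0,0]],[1,[0,0,80],[0,0,0]],[1,[0,0,110],[0,0,0]]]}}

```text
time: 9.35
ee_pos: [0.5984, 0.1941, 0.1344]
tcp_rot: [180.0, 0.1, 166.6]
wrist_force: [0.1, 0.6, 0.9]
opening: 0.0857
grasp_force: 0.0
```

Call:
{"fn": "step_arm", "kwargs": {"targets": [[1,[-3,-45,0],[0,0,0.03]],[1,[-6,-90,0],[0,0,0.06]],[1,[-9,-135,0],[0,0,0.09]],[1,[-12,-180,0],[0,0,0.12]],[1,[-15,-225,0],[0,0,0.15]],[1,[-18,-270,0],[0,0,0.18]],[1,[-21,-315,0],[0,0,0.195]],[1,[-24,-354,0],[0,0,0.195]]]}}

```text
time: 10.15
ee_pos: [0.5736, -0.1622, 0.1319]
tcp_rot: [-180.0, 0.0, 177.8]
wrist_force: [-0.4, 0.6, -0.9]
opening: 0.0857
grasp_force: 0.0
```

Call:
{"fn": "step_arm", "kwargs": {"targets": [[1,[0,0,0],[0,0,0]],[1,[0,0,0],[0,0,0]]]}}

```text
time: 10.35
ee_pos: [0.5738, -0.1608, 0.1316]
tcp_rot: [-180.0, 0.0, 177.7]
wrist_force: [-0.0, -0.3, 0.3]
opening: 0.0849
grasp_force: 0.0
```

```bash
python3 snap.py 3 scene side; python3 - <<'E'
from meas import *
for n in("scene3","side3"):
    c=load(n)
    q,_=sel(c,(.55,.14),(.65,.25),.037,.048); print("refl",len(q),rect(q[:,:2]),np.percentile(q[:,2],[5,50,95]))
    q,_=sel(c,(.5,-.22),(.66,-.09),.057,.066); print("mod top",len(q),rect(q[:,:2]),np.median(q[:,2]))
E
```

```text
refl 64 (array([595.7, 195.1]), 36.1, 34.6, 5.9) [0.03800461 0.04087887 0.04467448]
mod top 406 (array([ 574.3, -160.1]), 57.6, 38.1, -1.4) 0.06228811835303838
refl 111 (array([595.6, 194. ]), 37.7, 33.6, -57.3) [0.03735634 0.0401245  0.04255999]
mod top 237 (array([ 574.6, -160.2]), 58.1, 41.5, -3.4) 0.06054207096572665
```

Call:
{"fn": "step_arm", "kwargs": {"targets": [[1,[0,0,-30],[0,0,0]],[1,[0,0,-60],[0,0,0]],[1,[0,0,-78],[0,0,0]],[1,[0,0,-84],[0,0,0]],[1,[0,0,-84],[0,0,0]]]}}

```text
time: 10.95
ee_pos: [0.5739, -0.1589, 0.0472]
tcp_rot: [-180.0, -0.0, 177.9]
wrist_force: [0.1, 0.4, 0.1]
opening: 0.0853
grasp_force: 0.0
```

Call:
{"fn": "step_arm", "kwargs": {"targets": [[0,[0,0,0],[0,0,0]],[0,[0,0,0],[0,0,0]],[0,[0,0,0],[0,0,0]],[0,[0,0,0],[0,0,0]],[0,[0,0,0],[0,0,0]],[0,[0,0,0],[0,0,0]],[0,[0,0,0],[0,0,0]],[0,[0,0,0],[0,0,0]]], "force": 40}}

```text
time: 11.75
ee_pos: [0.5746, -0.1601, 0.0487]
tcp_rot: [-179.9, 0.1, 177.8]
wrist_force: [0.3, -0.2, 6.3]
opening: 0.0348
grasp_force: 40.7
```

Call:
{"fn": "step_arm", "kwargs": {"targets": [[0,[0,0,2],[0,0,0]],[0,[0,0,10],[0,0,0]],[0,[0,0,30],[0,0,0]],[0,[0,0,70],[0,0,0]],[0,[0,0,90],[0,0,0]],[0,[0,0,90],[0,0,0]]]}}

```text
time: 12.35
ee_pos: [0.5755, -0.1604, 0.1417]
tcp_rot: [-179.9, 0.3, 177.8]
wrist_force: [-0.1, -0.3, -0.8]
opening: 0.0349
grasp_force: 40.1
```

```bash
python3 snap.py 4 scene side; python3 - <<'E'
from meas import *
for n in("scene4","side4"):
    c=load(n)
    for z0 in np.arange(.112,.16,.006):
        q,p=sel(c,(.52,-.22),(.63,-.10),z0,z0+.006)
        if len(q): print(n,round(z0,3),len(q),q[:,:2].min(0).round(3),q[:,:2].max(0).round(3),p.mean(0).astype(int))
    q,_=sel(c,(.5,-.22),(.66,-.09),.033,.045); print("hs top",len(q),rect(q[:,:2]),np.median(q[:,2]))
a=[cv2.resize(load(n)["p"][y:y+150,x:x+130],None,fx=3,fy=3,interpolation=2) for n,x,y in(("scene4",300,190),("side4",330,110))]
cv2.imwrite("pics/c4.png",np.hstack(a)[...,::-1])
E
```

```text
scene4 0.13 25 [ 0.547 -0.179] [ 0.602 -0.14 ] [60 40 29]
scene4 0.136 36 [ 0.547 -0.178] [ 0.567 -0.14 ] [27 31 33]
scene4 0.142 42 [ 0.546 -0.182] [ 0.567 -0.14 ] [51 47 45]
scene4 0.148 102 [ 0.546 -0.189] [ 0.586 -0.137] [53 46 24]
scene4 0.154 224 [ 0.547 -0.191] [ 0.6   -0.128] [41 38 33]
hs top 379 (array([ 575.7, -140.7]), 94.7, 56.4, 82.8) 0.03835712499039555
side4 0.124 27 [ 0.546 -0.173] [ 0.601 -0.14 ] [131  78  41]
side4 0.13 67 [ 0.545 -0.172] [ 0.605 -0.139] [32 26 28]
side4 0.136 58 [ 0.545 -0.17 ] [ 0.605 -0.136] [38 35 37]
side4 0.142 65 [ 0.546 -0.177] [ 0.603 -0.13 ] [37 36 38]
side4 0.148 165 [ 0.546 -0.182] [ 0.604 -0.127] [34 32 31]
side4 0.154 53 [ 0.549 -0.182] [ 0.598 -0.128] [40 41 44]
hs top 225 (array([ 574. , -159.3]), 53.1, 51.5, 38.2) 0.03643768224169176
```

View pics/c4.png

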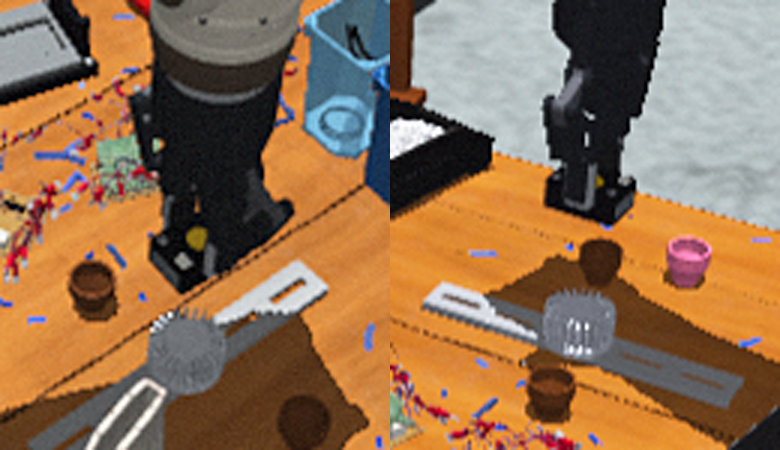

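The module is held level, as the right crop shows at (590,195). Now I'll carry it to its nest.

Call:
{"fn": "step_arm", "kwargs": {"targets": [[0,[12,42,0],[0,0,-0.03]],[0,[24,84,0],[0,0,-0.06]],[0,[36,126,0],[0,0,-0.09]],[0,[48,168,0],[0,0,-0.12]],[0,[60,210,0],[0,0,-0.15]],[0,[72,252,0],[0,0,-0.18]],[0,[84,294,0],[0,0,-0.192]],[0,[98,337,0],[0,0,-0.192]]]}}

```text
time: 13.25
ee_pos: [0.6715, 0.1786, 0.1358]
tcp_rot: [-179.9, -0.1, 166.8]
wrist_force: [0.8, -0.9, -0.5]
opening: 0.0347
grasp_force: 40.1
```

Call:
{"fn": "step_arm", "kwargs": {"targets": [[0,[0,0,0],[0,0,0]],[0,[0,0,-30],[0,0,0]],[0,[0,0,-60],[0,0,0]],[0,[0,0,-80],[0,0,0]],[0,[0,0,-80],[0,0,0]],[0,[0,0,-80],[0,0,0]]]}}

```text
time: 13.85
ee_pos: [0.6715, 0.1766, 0.0571]
tcp_rot: [-179.9, -0.1, 166.8]
wrist_force: [0.5, -1.0, -0.7]
opening: 0.0348
grasp_force: 40.2
```

Call:
{"fn": "step_arm", "kwargs": {"targets": [[0,[2,0,-15],[0,0,0]],[0,[2,0,-28],[0,0,0]],[0,[2,0,-34],[0,0,0]],[0,[2,0,-36],[0,0,0]],[0,[2,0,-36],[0,0,0]]]}}

```text
time: 14.35
ee_pos: [0.674, 0.177, 0.0215]
tcp_rot: [-180.0, 0.0, 166.8]
wrist_force: [-0.1, -0.2, -0.7]
opening: 0.0349
grasp_force: 40.2
```

Call:
{"fn": "step_arm", "kwargs": {"targets": [[0,[0,0,-0.5],[0,0,0]],[0.55,[0,0,-0.5],[0,0,0]],[0.8,[0,0,-0.5],[0,0,0]],[1,[0,0,0],[0,0,0]],[1,[0,0,40],[0,0,0]],[1,[0,0,80],[0,0,0]],[1,[0,0,100],[0,0,0]],[1,[0,0,100],[0,0,0]]]}}

```text
time: 15.15
ee_pos: [0.6757, 0.1775, 0.1262]
tcp_rot: [179.9, 0.3, 166.8]
wrist_force: [-0.0, -0.2, -0.1]
opening: 0.0854
grasp_force: 0.0
```

Call:
{"fn": "step_arm", "kwargs": {"targets": [[1,[-12,-42,0],[0,0,0.03]],[1,[-24,-84,0],[0,0,0.06]],[1,[-36,-126,0],[0,0,0.09]],[1,[-48,-168,0],[0,0,0.12]],[1,[-60,-210,0],[0,0,0.15]],[1,[-72,-252,0],[0,0,0.18]],[1,[-84,-294,0],[0,0,0.22]],[1,[-99.5,-336.5,0],[0,0,0.239]]]}}

```text
time: 15.95
ee_pos: [0.5736, -0.1609, 0.1205]
tcp_rot: [-180.0, -0.0, -179.4]
wrist_force: [0.3, 0.2, 1.0]
opening: 0.0856
grasp_force: 0.0
```

Call:
{"fn": "step_arm", "kwargs": {"targets": [[1,[0,0,0],[0,0,0]],[1,[0,0,-30],[0,0,0]],[1,[0,0,-50],[0,0,0]],[1,[0,0,-50],[0,0,0]]]}}

```text
time: 16.35
ee_pos: [0.5726, -0.1586, 0.0677]
tcp_rot: [179.9, -0.3, -179.5]
wrist_force: [-0.0, 0.5, -0.2]
opening: 0.0856
grasp_force: 0.0
```

```bash
python3 snap.py 5 scene side; python3 - <<'E'
from meas import *
a=np.radians(-13.2); R=np.array([[np.cos(a),np.sin(a)],[-np.sin(a),np.cos(a)]])
for n in("scene5","side5"):
    c=load(n)
    q,_=sel(c,(.60,.11),(.74,.25),.030,.040,lambda p:p.max(-1)>-1); l=(q[:,:2]-[.674,.177])@R.T; q=q[(abs(l)<.035).all(1)]
    print("mod",len(q),rect(q[:,:2]),np.percentile(q[:,2],[5,50,95]))
    q,_=sel(c,(.5,-.22),(.66,-.105),.033,.045); print("hs top",len(q),rect(q[:,:2]),np.median(q[:,2]))
    q,_=sel(c,(.42,-.23),(.74,-.09),.0055,.012,lambda p:(p.max(-1)-p.min(-1)<25)&(p.max(-1)>60)); q=q[abs(q[:,1]+.16)<.024]
    for x0 in (.45,.49,.53,.61,.65,.69):
        y=q[abs(q[:,0]-x0)<.015,1]; print(x0,len(y),np.percentile(y,[3,97]).round(4) if len(y)>5 else 0, end=' ')
    print(q[:,0].min(),q[:,0].max())
E
```

```text
mod 225 (array([674.4, 177.7]), 57.6, 40.6, -15.0) [0.03091641 0.03465793 0.03778327]
hs top 360 (array([ 572.8, -159. ]), 56.2, 51.1, 52.8) 0.038026630710013394
0.45 137 [-0.1777 -0.1459] 0.49 97 [-0.1671 -0.145 ] 0.53 56 [-0.1631 -0.1448] 0.61 10 [-0.1775 -0.1456] 0.65 9 [-0.1763 -0.145 ] 0.69 106 [-0.1757 -0.1462] 0.44188155113104205 0.7070395561721494
mod 373 (array([674. , 177.3]), 59.7, 38.5, -14.4) [0.03046974 0.03283947 0.03529814]
hs top 234 (array([ 574.4, -158.5]), 55.0, 54.9, -45.5) 0.03622863130126112
0.45 74 [-0.1794 -0.1431] 0.49 104 [-0.1768 -0.1435] 0.53 94 [-0.1772 -0.1432] 0.61 58 [-0.1757 -0.1413] 0.65 80 [-0.1766 -0.1416] 0.69 78 [-0.1734 -0.1419] 0.4427645196026123 0.7065585017692804
```

Call:
{"fn": "step_arm", "kwargs": {"targets": [[1,[1,0,-20],[0,0,0]],[1,[1,0,-40],[0,0,0]],[1,[1,0,-50],[0,0,0]],[1,[1,0,-51],[0,0,0]],[1,[1,0,-51],[0,0,0]]]}}

```text
time: 16.95
ee_pos: [0.576, -0.1595, 0.0216]
tcp_rot: [-179.9, 0.1, -179.5]
wrist_force: [-0.6, -0.3, 1.0]
opening: 0.0851
grasp_force: 0.0
```

Call:
{"fn": "step_arm", "kwargs": {"targets": [[0,[0,0,0],[0,0,0]],[0,[0,0,0],[0,0,0]],[0,[0,0,0],[0,0,0]],[0,[0,0,0],[0,0,0]],[0,[0,0,0],[0,0,0]],[0,[0,0,0],[0,0,0]]], "force": 50}}

```text
time: 17.55
ee_pos: [0.5762, -0.1597, 0.0221]
tcp_rot: [-179.9, 0.1, -179.5]
wrist_force: [-1.9, 0.4, 6.2]
opening: 0.0542
grasp_force: 52.1
```

Call:
{"fn": "step_arm", "kwargs": {"targets": [[0,[0,0,2],[0,0,0]],[0,[0,0,10],[0,0,0]],[0,[0,0,30],[0,0,0]],[0,[0,0,70],[0,0,0]],[0,[0,0,110],[0,0,0]],[0,[0,0,110],[0,0,0]]]}}

```text
time: 18.15
ee_pos: [0.5778, -0.1601, 0.1374]
tcp_rot: [-179.8, 0.5, -179.5]
wrist_force: [0.5, -0.9, -1.1]
opening: 0.0539
grasp_force: 53.0
```

```bash
python3 snap.py 6 scene side; python3 - <<'E'
from meas import *
for n in("scene6","side6"):
    c=load(n)
    for z0 in np.arange(.10,.16,.006):
        q,p=sel(c,(.52,-.22),(.63,-.10),z0,z0+.006)
        if len(q): print(n,round(z0,3),len(q),q[:,:2].min(0).round(3),q[:,:2].max(0).round(3),p.mean(0).astype(int))
a=[cv2.resize(load(n)["p"][y:y+150,x:x+130],None,fx=3,fy=3,interpolation=2) for n,x,y in(("scene6",300,190),("side6",330,110))]
cv2.imwrite("pics/c6.png",np.hstack(a)[...,::-1])
E
```

```text
scene6 0.118 1 [ 0.567 -0.185] [ 0.567 -0.185] [131 117 111]
scene6 0.124 61 [ 0.549 -0.187] [ 0.581 -0.15 ] [108 109 113]
scene6 0.13 58 [ 0.548 -0.188] [ 0.578 -0.142] [101 104 109]
scene6 0.136 37 [ 0.549 -0.185] [ 0.573 -0.143] [100 102 106]
scene6 0.142 60 [ 0.548 -0.193] [ 0.586 -0.125] [ 99  98 100]
scene6 0.148 234 [ 0.548 -0.199] [ 0.601 -0.12 ] [101 101 103]
scene6 0.154 154 [ 0.547 -0.2  ] [ 0.593 -0.119] [95 95 98]
side6 0.118 44 [ 0.548 -0.163] [ 0.597 -0.129] [151 124 112]
side6 0.124 77 [ 0.547 -0.164] [ 0.599 -0.128] [111 115 126]
side6 0.13 46 [ 0.549 -0.169] [ 0.602 -0.128] [118 116 121]
side6 0.136 48 [ 0.548 -0.162] [ 0.598 -0.124] [107 110 120]
side6 0.142 102 [ 0.547 -0.191] [ 0.601 -0.12 ] [101 103 112]
side6 0.148 120 [ 0.549 -0.191] [ 0.602 -0.117] [83 85 93]
side6 0.154 47 [ 0.564 -0.193] [ 0.585 -0.116] [35 36 40]
```

View pics/c6.png

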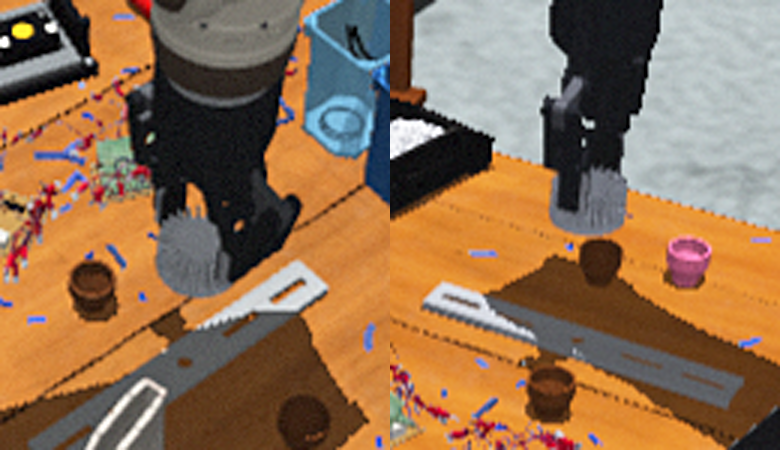

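The heat sink is held upright, as the right crop shows at (590,205). Off to its nest.

Call:
{"fn": "step_arm", "kwargs": {"targets": [[0,[-7,47,0],[0,0,-0.03]],[0,[-14,94,0],[0,0,-0.06]],[0,[-21,141,0],[0,0,-0.09]],[0,[-28,188,0],[0,0,-0.12]],[0,[-35,235,0],[0,0,-0.15]],[0,[-42,282,0],[0,0,-0.18]],[0,[-48,329,0],[0,0,-0.22]],[0,[-53,372,0],[0,0,-0.239]]]}}

```text
time: 19.05
ee_pos: [0.5211, 0.2143, 0.1291]
tcp_rot: [-179.9, -0.1, 166.8]
wrist_force: [1.1, -0.7, -0.3]
opening: 0.054
grasp_force: 53.1
```

Call:
{"fn": "step_arm", "kwargs": {"targets": [[0,[0,0,0],[0,0,0]],[0,[0,0,-30],[0,0,0]],[0,[0,0,-60],[0,0,0]],[0,[0,0,-70],[0,0,0]],[0,[0,0,-70],[0,0,0]],[0,[0,0,-70],[0,0,0]]]}}

```text
time: 19.65
ee_pos: [0.5229, 0.2122, 0.0614]
tcp_rot: [-180.0, 0.0, 166.8]
wrist_force: [-0.2, -0.2, -0.6]
opening: 0.0538
grasp_force: 53.2
```

Call:
{"fn": "step_arm", "kwargs": {"targets": [[0,[2,0,-15],[0,0,0]],[0,[2,0,-28],[0,0,0]],[0,[2,0,-34],[0,0,0]],[0,[2,0,-36],[0,0,0]],[0,[2,0,-36.5],[0,0,0]],[0,[2,0,-36.5],[0,0,0]]]}}

```text
time: 20.25
ee_pos: [0.5245, 0.2125, 0.0242]
tcp_rot: [-180.0, 0.0, 166.8]
wrist_force: [-2.0, -0.6, 1.1]
opening: 0.0541
grasp_force: 53.4
```

Touching the floor. I'll release it, check it, and measure the strap from higher up.

Call:
{"fn": "step_arm", "kwargs": {"targets": [[0.75,[0,0,0],[0,0,0]],[0.9,[0,0,0],[0,0,0]],[1,[0,0,0],[0,0,0]],[1,[0,0,40],[0,0,0]],[1,[0,0,80],[0,0,0]],[1,[0,0,110],[0,0,0]],[1,[0,0,110],[0,0,0]]]}}

```text
time: 20.95
ee_pos: [0.5265, 0.2133, 0.1391]
tcp_rot: [179.8, 0.4, 166.8]
wrist_force: [1.2, 0.3, -0.4]
opening: 0.0857
grasp_force: 0.0
```

Call:
{"fn": "step_arm", "kwargs": {"targets": [[1,[7,-47,0],[0,0,0.03]],[1,[14,-94,0],[0,0,0.06]],[1,[21,-141,0],[0,0,0.09]],[1,[28,-188,0],[0,0,0.12]],[1,[35,-235,0],[0,0,0.15]],[1,[42,-282,0],[0,0,0.18]],[1,[48,-329,0],[0,0,0.22]],[1,[50,-372.5,0],[0,0,0.239]]]}}

```text
time: 21.75
ee_pos: [0.5745, -0.1622, 0.1332]
tcp_rot: [-180.0, -0.0, -179.4]
wrist_force: [0.4, 0.1, -0.9]
opening: 0.0856
grasp_force: 0.0
```

Call:
{"fn": "step_arm", "kwargs": {"targets": [[1,[0,0,0],[0,0,0]],[1,[0,0,0],[0,0,0]]]}}

```text
time: 21.95
ee_pos: [0.5742, -0.1608, 0.1331]
tcp_rot: [-180.0, -0.0, -179.6]
wrist_force: [0.4, 1.0, 0.1]
opening: 0.0852
grasp_force: 0.0
```

```bash
python3 snap.py 7 scene side; python3 - <<'E'
from meas import *
gray=lambda p:(p.max(-1)-p.min(-1)<25)&(p.max(-1)>60)
for n in("scene7","side7"):
    c=load(n)
    for k,ctr,z in(("hs",(.522,.212),(.035,.048)),("refl",(.597,.194),(.036,.048)),("mod",(.674,.177),(.030,.045))):
        q,_=sel(c,np.array(ctr)-.036,np.array(ctr)+.036,*z); print(k,len(q),rect(q[:,:2]),np.percentile(q[:,2],[5,50,95]).round(4))
    q,_=sel(c,(.42,-.23),(.74,-.09),.0045,.012,gray); q=q[abs(q[:,1]+.16)<.026]; print("strap",len(q),rect(q[:,:2]))
    for x0 in (.45,.49,.53,.57,.61,.65,.69):
        y=q[abs(q[:,0]-x0)<.015,1]; print(x0,len(y),np.percentile(y,[3,97]).round(4) if len(y)>5 else 0, end=' ')
    print()
a=[cv2.resize(load("scene7")["p"][140:380,190:430],(560,560),interpolation=2)]
cv2.imwrite("pics/c7.png",np.hstack(a)[...,::-1])
E
```

```text
hs 242 (array([516.9, 214.7]), 66.1, 55.3, -6.1) [0.0362 0.0403 0.0433]
refl 71 (array([595.8, 195. ]), 35.8, 34.6, 30.0) [0.0368 0.0408 0.0443]
mod 234 (array([682. , 175.7]), 73.0, 44.3, -20.0) [0.0312 0.0348 0.0388]
strap 1123 (array([ 575.1, -160.4]), 265.0, 35.5, 0.3)
0.45 139 [-0.1775 -0.1461] 0.49 99 [-0.167  -0.1449] 0.53 53 [-0.1662 -0.1453] 0.57 160 [-0.1767 -0.1446] 0.61 153 [-0.1767 -0.1454] 0.65 142 [-0.1764 -0.1457] 0.69 116 [-0.1763 -0.1466] 
hs 479 (array([521.9, 213.7]), 54.6, 53.0, 47.6) [0.0357 0.0387 0.0409]
refl 122 (array([595.3, 195.3]), 36.1, 34.5, 67.0) [0.0364 0.0398 0.0423]
mod 385 (array([680. , 172.8]), 74.2, 43.9, -17.5) [0.0303 0.033  0.036 ]
strap 901 (array([ 574.8, -159.6]), 266.0, 41.9, 0.2)
0.45 85 [-0.1793 -0.1434] 0.49 114 [-0.1783 -0.1431] 0.53 105 [-0.178  -0.1425] 0.57 103 [-0.1782 -0.1417] 0.61 96 [-0.1769 -0.1428] 0.65 96 [-0.1762 -0.1441] 0.69 85 [-0.1765 -0.1425]
```

View pics/c7.png

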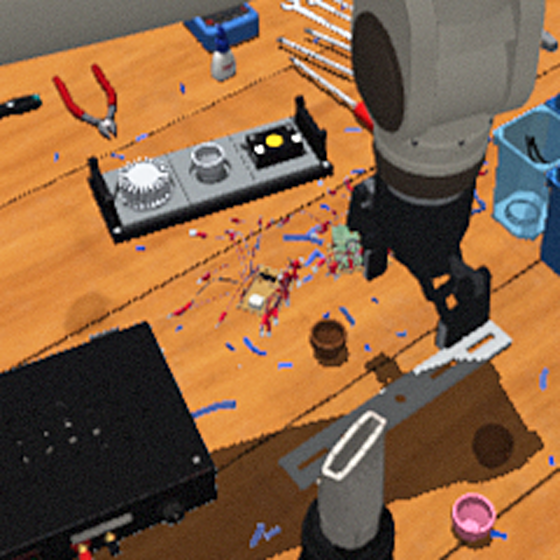

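All three parts sit in their nests, in the crop at (145,185), (210,160) and (275,145). The bare strap is at (575,-160) with yaw 0.3°. I'll grip it next.

Call:
{"fn": "step_arm", "kwargs": {"targets": [[1,[1,1,-40],[0,0,0]],[1,[1,1,-80],[0,0,0]],[1,[1,1,-110],[0,0,0]],[1,[1,1,-126],[0,0,0]],[1,[1,1,-131],[0,0,0]],[1,[1,1,-132],[0,0,0]],[1,[1,1,-132],[0,0,0]]]}}

```text
time: 22.75
ee_pos: [0.5763, -0.1585, 0.0033]
tcp_rot: [-179.9, 0.1, -179.4]
wrist_force: [0.9, 0.2, -0.7]
opening: 0.0854
grasp_force: 0.0
```

Call:
{"fn": "step_arm", "kwargs": {"targets": [[0.6,[0,0,0],[0,0,0]],[0.5,[0,0,0],[0,0,0]],[0,[0,0,0],[0,0,0]],[0,[0,0,0],[0,0,0]],[0,[0,0,0],[0,0,0]],[0,[0,0,0],[0,0,0]],[0,[0,0,0],[0,0,0]],[0,[0,0,0],[0,0,0]]], "force": 60}}

```text
time: 23.55
ee_pos: [0.576, -0.1592, 0.003]
tcp_rot: [-179.9, 0.1, -179.5]
wrist_force: [-0.4, 0.1, 5.6]
opening: 0.0312
grasp_force: 59.7
```

Call:
{"fn": "step_arm", "kwargs": {"targets": [[0.55,[0,0,0],[0,0,0]],[0.55,[0,-0.5,-1],[0,0,0]],[0.55,[0,-0.5,-2],[0,0,0]],[0.55,[0,-0.5,-2.5],[0,0,0]],[0.55,[0,-0.5,-2.5],[0,0,0]],[0,[0,-0.5,-2.5],[0,0,0]],[0,[0,-0.5,-2.5],[0,0,0]],[0,[0,-0.5,-2.5],[0,0,0]]]}}

```text
time: 24.35
ee_pos: [0.5758, -0.1595, -0.0001]
tcp_rot: [-180.0, 0.0, -179.5]
wrist_force: [-0.1, -0.6, 2.2]
opening: 0.0319
grasp_force: 60.0
```

Call:
{"fn": "step_arm", "kwargs": {"targets": [[0,[0,0,0],[0,0,0]],[0,[0,0,0],[0,0,0]],[0,[0,0,0],[0,0,0]],[0,[0,0,1],[0,0,0]],[0,[0,0,3],[0,0,0]],[0,[0,0,6],[0,0,0]],[0,[0,0,10],[0,0,0]],[0,[0,0,10],[0,0,0]]]}}

```text
time: 25.15
ee_pos: [0.5759, -0.1596, 0.0103]
tcp_rot: [-180.0, 0.1, -179.5]
wrist_force: [-0.0, -0.2, -1.6]
opening: 0.0322
grasp_force: 59.6
```

Call:
{"fn": "step_arm", "kwargs": {"targets": [[0,[0,0,15],[0,0,0]],[0,[0,0,35],[0,0,0]],[0,[0,0,60],[0,0,0]],[0,[0,0,85],[0,0,0]],[0,[0,0,105],[0,0,0]],[0,[0,0,115],[0,0,0]],[0,[0,0,115],[0,0,0]]]}}

```text
time: 25.85
ee_pos: [0.5763, -0.1597, 0.1267]
tcp_rot: [-179.9, 0.2, -179.5]
wrist_force: [0.1, 0.6, -1.1]
opening: 0.0319
grasp_force: 59.8
```

```bash
python3 snap.py 8 scene side; python3 - <<'E'
from meas import *
gray=lambda p:(p.max(-1)-p.min(-1)<25)&(p.max(-1)>90)
for n in("scene8","side8"):
    c=load(n)
    q,_=sel(c,(.42,-.21),(.74,-.11),.110,.15,gray); print("strap",len(q),rect(q[:,:2]))
    for x0 in (.45,.49,.53,.61,.65,.69):
        m=q[abs(q[:,0]-x0)<.015]; print(x0,len(m),np.median(m,0).round(4), end=' ')
    print()
E
```

```text
strap 992 (array([ 576.1, -162.4]), 266.0, 39.3, 0.7)
0.45 121 [ 0.4536 -0.1634  0.135 ] 0.49 178 [ 0.4903 -0.1625  0.1354] 0.53 138 [ 0.5307 -0.1641  0.1354] 0.61 0 [nan nan nan] 0.65 73 [ 0.6554 -0.154   0.1359] 0.69 147 [ 0.6912 -0.161   0.1358] 
strap 965 (array([ 575.7, -156.8]), 263.0, 50.8, 2.8)
0.45 94 [ 0.4541 -0.1552  0.1319] 0.49 135 [ 0.4909 -0.1545  0.1323] 0.53 118 [ 0.5309 -0.1532  0.1319] 0.61 110 [ 0.6105 -0.1526  0.1319] 0.65 110 [ 0.6507 -0.1524  0.132 ] 0.69 104 [ 0.6898 -0.1525  0.132 ]
  return _methods._mean(a, axis=axis, dtype=dtype,
  ret = um.true_divide(
```

Strap lifted level. I'll carry it to above the tray.

Call:
{"fn": "step_arm", "kwargs": {"targets": [[0,[2,25,0],[0,0,-0.02]],[0,[5,65,0],[0,0,-0.05]],[0,[8,110,0],[0,0,-0.08]],[0,[11,155,0],[0,0,-0.12]],[0,[13,200,0],[0,0,-0.16]],[0,[16,245,0],[0,0,-0.2]],[0,[19,290,0],[0,0,-0.22]],[0,[21,325,0],[0,0,-0.237]]]}}

```text
time: 26.75
ee_pos: [0.5957, 0.1679, 0.1229]
tcp_rot: [-179.9, -0.1, 166.9]
wrist_force: [1.1, -0.6, -1.8]
opening: 0.032
grasp_force: 59.8
```

Call:
{"fn": "step_arm", "kwargs": {"targets": [[0,[1,20,0],[0,0,0]],[0,[1,29,0],[0,0,0]],[0,[1,29,0],[0,0,0]],[0,[1,29,-20],[0,0,0]],[0,[1,29,-40],[0,0,0]],[0,[1,29,-40],[0,0,0]],[0,[1,29,-40],[0,0,0]]]}}

```text
time: 27.45
ee_pos: [0.5974, 0.1933, 0.0847]
tcp_rot: [-179.9, -0.0, 166.9]
wrist_force: [-0.5, -0.3, -0.9]
opening: 0.0322
grasp_force: 59.8
```

```bash
python3 snap.py 9 scene side; python3 - <<'E'
from meas import *
gray=lambda p:(p.max(-1)-p.min(-1)<30)&(p.max(-1)>90)
a=np.radians(-13.2); R=np.array([[np.cos(a),np.sin(a)],[-np.sin(a),np.cos(a)]])
for n in("scene9","side9"):
    c=load(n)
    q,_=sel(c,(.42,.05),(.78,.32),.075,.110,gray); l=(q[:,:2]-[.598,.1945])@R.T*1000; m=abs(l[:,1])<40;q=q[m];l=l[m]
    print("strap",len(q),rect(l),np.median(q[:,2]))
    q,_=sel(c,(.42,.05),(.78,.32),.047,.063); l=(q[:,:2]-[.598,.1945])@R.T*1000; m=(abs(l[:,1])<45)&(abs(l[:,0])<140)&(abs(l[:,0])>105)
    print("ears",m.sum(),l[m].min(0),l[m].max(0),rect(l[m]))
E
```

```text
strap 799 (array([ -707.6, -3439.6]), 264058.4, 42894.5, -0.7) 0.09332673725494174
ears 83 [-129.16848282  -36.54374184] [127.95546864  36.77620186] (array([-598.5,  110.7]), 257294.2, 72575.8, -0.2)
strap 1416 (array([-397.7, 1962.3]), 267337.6, 51673.9, 1.9) 0.0928220362729856
ears 124 [-130.01288835  -36.49999565] [128.15943947  35.51151975] (array([-900.3, -496.2]), 258184.9, 71757.0, 0.1)
```

Strap and ears line up to within about 1 mm. Lowering now.

Call:
{"fn": "step_arm", "kwargs": {"targets": [[0,[0,1,-10],[0,0,0]],[0,[0,1,-20],[0,0,0]],[0,[0,1,-28],[0,0,0]],[0,[0,1,-33],[0,0,0]],[0,[0,1,-36],[0,0,0]],[0,[0,1,-37.5],[0,0,0]],[0,[0,1,-37.5],[0,0,0]]]}}

```text
time: 28.25
ee_pos: [0.5976, 0.1956, 0.0471]
tcp_rot: [-180.0, 0.0, 166.9]
wrist_force: [-0.0, -0.7, -0.9]
opening: 0.032
grasp_force: 59.9
```

Call:
{"fn": "step_arm", "kwargs": {"targets": [[0,[0,0,-0.7],[0,0,0]],[0,[0,0,-1],[0,0,0]],[0,[0,0,-1],[0,0,0]]]}}

```text
time: 28.55
ee_pos: [0.5976, 0.1956, 0.0463]
tcp_rot: [-180.0, 0.0, 166.9]
wrist_force: [-0.6, 0.6, -1.6]
opening: 0.0321
grasp_force: 59.9
```

Call:
{"fn": "step_arm", "kwargs": {"targets": [[0.45,[0,0,-0.5],[0,0,0]],[0.5,[0,0,-0.5],[0,0,0]],[0.7,[0,0,-0.5],[0,0,0]],[1,[0,0,0],[0,0,0]],[1,[0,0,10],[0,0,0]],[1,[0,0,50],[0,0,0]],[1,[0,0,100],[0,0,0]],[1,[0,0,140],[0,0,0]]]}}

```text
time: 29.35
ee_pos: [0.5975, 0.1955, 0.1897]
tcp_rot: [180.0, 0.1, 166.9]
wrist_force: [1.0, 1.3, 0.2]
opening: 0.0856
grasp_force: 0.0
```

Call:
{"fn": "step_arm", "kwargs": {"targets": [[1,[0,-45,20],[0,0,0]],[1,[0,-90,30],[0,0,0]],[1,[0,-135,30],[0,0,0]],[1,[0,-170,30],[0,0,0]],[1,[0,-170,30],[0,0,0]]]}}

```text
time: 29.85
ee_pos: [0.5975, 0.0217, 0.2174]
tcp_rot: [-179.9, 0.1, 166.7]
wrist_force: [0.0, 0.7, 0.3]
opening: 0.0852
grasp_force: 0.0
```

```bash
python3 snap.py 10 scene side; python3 - <<'E'
from meas import *
gray=lambda p:(p.max(-1)-p.min(-1)<30)&(p.max(-1)>90)
a=np.radians(-13.2); R=np.array([[np.cos(a),np.sin(a)],[-np.sin(a),np.cos(a)]])
for n in("scene10","side10"):
    c=load(n)
    q,_=sel(c,(.42,.05),(.78,.32),.047,.065,gray); l=(q[:,:2]-[.598,.1945])@R.T*1000; m=(abs(l[:,1])<35)&(abs(l[:,0])<140);q=q[m];l=l[m]
    print("strap",len(q),rect(l/1000),np.median(q[:,2]),np.median(q[l[:,0]<-80,2]),np.median(q[l[:,0]>80,2]))
o=[cv2.resize(load(n)["p"][y:y+130,x:x+160],(400,325),interpolation=2) for n,x,y in(("scene10",200,140),("side10",225,245))]
cv2.imwrite("pics/c10.png",np.hstack(o)[...,::-1])
E
```

```text
strap 916 (array([-2.6,  0.5]), 261.1, 37.7, 0.6) 0.0549451962610477 0.05513291413650921 0.05489098300783201
strap 1864 (array([-0.9,  0.7]), 265.5, 37.6, 0.2) 0.05322749277839256 0.05329721410748679 0.053159758763642255
```

View pics/c10.png

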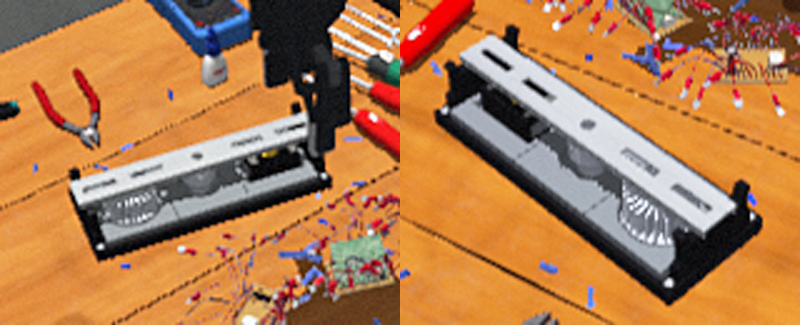

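The strap lies level across both saddles, with its top at 54 mm. It is within 3 mm of centre and 0.6° of the tray's line, and bars in the three upright parts. The cutters at (75,115) and the glue bottle at (213,65) are where they were. Handing in.

```bash
python3 -c "
from workcell import bot
print(bot.job_done())"
```

```text
the job is handed in; nothing more can be done
None
```

The job is handed in: reflector, module and heat sink measured upright in their own nests, strap level across both saddles and about 3 mm or less off centre, bystanders untouched; about 30 s of the 112 s used, with no verdict returned.

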